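Clamp a printing block on the sloping work rest

ROBOT

A 6-joint arm with a two-finger parallel gripper is mounted at the origin on a cart in front of the work surface, level with it; the furniture and walls round the work are solid. World frame = base frame: x ahead of the robot, y to its left, z up, the work surface at z = 0. Lengths are in m, angles in rad, forces in N, time in s.
With the tool pointing down it reaches from about 0.375 to 0.75 m from the base axis. Payload 9 kg.
Tool frame: the origin (TCP) lies at the very end of the fingers, on their centre line; the grasp point (between the pads) lies 19 mm behind it; z points along the fingers, y is the line along which they close (so a half turn about z gives the same grasp; the last joint's range is limited). The gripper opens to 85 mm and grips with 20 to 120 N. Pads are 22 mm wide; open, the fingers measure 114 mm over their backs; the gripper's body (76 mm by 85 mm) begins 54 mm behind the grasp point. The pads swing forward as they close: fully open they stand 13 mm farther back than shut.
Start: joints at [-1.424, 0.104, 0.097, 1.564, 0, 1.353], TCP at [0.214, -0.561, 0.231] pointing down, gripper open.
Joint ranges: [-2.99, 2.99], [-0.84, 1.86], [-1.1, 1.16], [-1.84, 2.11], [-1.51, 1.56], [-3.14, 3.14]. Speed limits (rad/s): [2.22, 2.22, 2.57, 3.14, 3.14, 3.14].

INTERFACE

Orientations are given as a unit quaternion [x, y, z, w].
In Python, from station import arm, fingers, solver, viewer gives the robot as it stands. The module is installed in compiled form; this text tells all that it offers. Calls block until the motion is done:
- arm.movep(position, orientation): joint-space move of the TCP to a pose.
- arm.servo_line(position, velocity=0.15, frame=None, guard=None): straight line of the TCP; frame=None keeps the orientation; velocity is the mean speed in m/s. With guard (N) it stops when the force on the tool has changed by that much, and returns True; else False.
- arm.movej(angles): joint-space move.
- fingers.command_gripper(opening, grasp_force=None): finger opening in m; grasp_force is the grip in N (None keeps the last); returns when the fingers have stopped.
- arm.dwell(seconds).
- solver.ik(position, orientation): joint angles nearest the present ones, or None.
- arm.read_state(): the state.
- viewer.get_image(name): name is "side" or "top"; returns the picture (420x560x3 uint8, red, green, blue); there is no depth.
- viewer.calibration(name): a dict with "intrinsics" (3x3 intrinsics, pixels), "k1" (the pictures are not rectified: a ray, as slopes to the right and down, at radius r is drawn at 1 + k1 r^2 times it, then the intrinsics apply), "origin" and "attitude" of the camera in the world. Camera axes: x right, y up, looking along -z (the intrinsics and any distortion apply to the point x, -y, -z); pixel columns grow to the right and rows downward; lengths in m; the calibration is good to about 2 mm. A picture is of the moment at which its call begins. calibration takes no time and is no camera call.
A pose or a line that the arm cannot do raises arm.PlanningError and nothing moves.
- arm.close_job(): hands the job in; it is judged then, once.
The state is a dict: "time_s": time; "joint_positions": joint angles; "joint_vel": joint speeds; "effort": joint torques, N m; "ee_pos": TCP position; "tool_rot": TCP orientation; "wrist_force": force on the tool from outside, world axes, zero at the start; "moment": the same for the moment, N m; "grip_width": finger opening in m; "grip_force": force on a finger pad.
Only numpy, scipy, OpenCV 4.12 (cv2) and the standard library are available. Lean on these libraries where they do the work, as an engineer would, in place of code of your own. Each camera call takes 0.05 s, during which the arm holds its last target. There are 200 camera calls.

TASK

Take the long light-wood printing block from the table and lay it brass side up, lengthwise, flat on the cork of the sloping work rest, tucked into the corner between the bottom ledge and the side fence. Let go of it, then push the red handle of the toggle clamp back over its dead centre until it locks and the clamp foot holds the block. Leave the other things on the table where they are.

Things in the scene. Friction and masses are not known exactly. Their poses are not given: they have to be found in the camera images.
- work_rest: Plywood wedge fixed to the table, 225 mm long, 140 mm wide, its board rising at 30 degrees away from the robot and to its left (about 30 degrees left of straight ahead, +-9). Placed and turned differently each time. Origin under its centre, x towards its high end. The toggle clamp is screwed to the board's upper half, on its centre line.
- nest (a point): Place for the block: on the cork, under the block's middle when it touches ledge and fence. x up the slope, y to the left of that, z square out of the slope. Dark-wood ledge: face at x -45.5 mm, y -48 to 36. Dark-wood fence: face at y +23, only x 5 to 47 (lower down the block's flanks are free). Both 10 mm high.
- block_center (a point): Centre, half-way up, of the loose light-wood printing block: 45 wide (its x), 90 long (its y), 20.8 mm thick (its z, brass side up; the brass stands 4 mm higher in the middle, looks only), about 0.13 kg. Starts flat on the table, long side roughly along the robot's x. Either end may point up the slope.
- clamp_arm (a joint): Clamp arm, rad: 0 raised (as found), about 1.21 locked on the block. A linkage joins it to the handle. Raised, arm and foot stand over the slope at nest x 42 to 90 mm, up to z 110 mm; the foot is nearest, at x 42 to 47, z 84 to 100. A gripper square to the slope clears them if it holds the block 10 to 20 mm below its middle. Clamp base: x 77 to 139.
- clamp_handle (a joint): Handle against arm, rad: 0 open (as found, handle standing about square out of the slope), 2.75 dead centre, 2.86 locked on its stop. Pushing it back, up the slope, lowers the arm. About 0.5 N at the grip until the foot meets the block near 2.4, then a few newtons to dead centre, where it snaps home and stays. Let go short of that, it does not hold.
- handle_grip (a point): Middle of the handle's red round grip, 18 mm thick, 75 long; free end 31 mm beyond. x along the handle to its free end, y across, -z the way to push. In nest mm (y 0) it goes x 95, z 134 (open); 142, 138; 180, 127; 201, 106; 211, 77 (dead centre); 213, 60 (locked). The raised arm in front of it ends 24 mm nearer the board than this point.
- clamp_pad: Red foot under the tip of the clamp arm, 17 mm across; gives along its spindle, 8 N per mm, up to 6 mm. Locked, it presses the block's bare wood with about 12 N, 32 mm up the slope from the nest's origin. Origin at the centre of its lower face.
- dark_block: Bystander: small dark-brown printing block, 50 x 55 x 29 mm; loose. Not the block to clamp.
- bone_folder: Bystander: flat ivory-coloured bone folder, 145 x 23 x 4 mm; loose.
- wood_roller: Bystander: seam roller with plain wooden handle, 178 x 59 x 33 mm; loose.
- ink_bottle: Bystander: brown stoneware ink bottle with a cork, 49 mm across, 80 mm tall; loose.
- paste_pot: Bystander: pale enamel pot, 75 mm across, 75 mm tall; loose.
- scraper: Bystander: scraper with a dark wooden handle and a flat steel blade, 166 x 56 x 25 mm; loose.

How it is judged:
On the way:
1. the block lies in the corner of the work rest, let go, with the clamp still open (x of block_center in the frame of nest between -0.004 and 0.008 m and y of block_center in the frame of nest between -0.008 and 0.004 m and z of block_center in the frame of nest below 0.014 m and angle between the y axis of block_center and the x axis of nest, either way round below 0.14 rad and angle between the z axis of block_center and the z axis of nest, either way round below 0.1 rad and angle between block_center's own z axis and vertical below 0.9 rad and contact force between the fingers and block below 0.2 N and value of joint clamp_handle below 0.6 rad), for 0.2 s.
At the end, for the whole second after the job is handed in: The block rests brass side up, flat on the cork, within 8 mm of the ledge and 8 mm of the fence, turned by no more than 8 degrees; the clamp handle is past dead centre against its stop (over 2.81 rad) and the foot presses the block with more than 5 N; all is at rest (x of block_center in the frame of nest between -0.004 and 0.008 m and y of block_center in the frame of nest between -0.008 and 0.004 m and z of block_center in the frame of nest below 0.014 m and angle between the y axis of block_center and the x axis of nest, either way round below 0.14 rad and angle between the z axis of block_center and the z axis of nest, either way round below 0.1 rad and angle between block_center's own z axis and vertical below 0.9 rad and value of joint clamp_handle above 2.81 rad and contact force between clamp_pad and block above 5 N and velocity of joint clamp_handle below 0.1 rad/s and linear speed of block below 0.02 m/s); the robot touches nothing.
It fails at once if a bystander is shifted by more than 30 mm (distance of any of dark_block, bone_folder, wood_roller, ink_bottle, paste_pot, scraper from where it was at the start of the episode above 0.03 m).
It also fails if it takes over 54 s, if anything falls off the work surface, if the arm or the gripper's body presses on something with over 40 N, if the wrist force passes 120 N, or if a joint passes its speed limit or range.

## Working session

There is one attempt and no reset: what is moved stays moved. The work goes in short steps, each a Python script; the robot and the scene stay as the last script left them, time stands still between calls to the robot, and variables do not carry over. Pictures are saved under pics/ and viewed, at most 10 in all, crops included, and the job is handed in when it is done.

```bash
mkdir -p pics; python3 - <<'E'
from station import arm, fingers, solver, viewer
import cv2
for n in ("side","top"):
    im=viewer.get_image(n); cv2.imwrite(f"pics/{n}0.png",im[:,:,::-1])
    c=viewer.calibration(n); print(n,c)
s=arm.read_state(); print(s["time_s"],s["ee_pos"],s["tool_rot"],s["grip_width"])
E
```

```text
side {'intrinsics': array([[534.69823905,   0.        , 275.52565556],
       [  0.        , 534.69823905, 215.99560664],
       [  0.        ,   0.        ,   1.        ]]), 'k1': 0.07405472945875469, 'origin': array([-0.14711915,  0.94771518,  1.18835945]), 'attitude': array([-0.11653061,  0.42318642,  0.86292188, -0.25039908])}
top {'intrinsics': array([[465.85337934,   0.        , 281.75066993],
       [  0.        , 465.85337934, 203.70759658],
       [  0.        ,   0.        ,   1.        ]]), 'k1': -0.11431960971630131, 'origin': array([ 0.45457791, -0.20137927,  1.32327551]), 'attitude': array([-0.03410553,  0.02378837,  0.71138743, -0.70156885])}
0.1 [ 0.21402294 -0.56019356  0.23058797] [ 9.83408160e-01  1.81405659e-01  1.78135388e-05 -6.14647514e-04] 0.08532705400549176
```

View pics/top0.png

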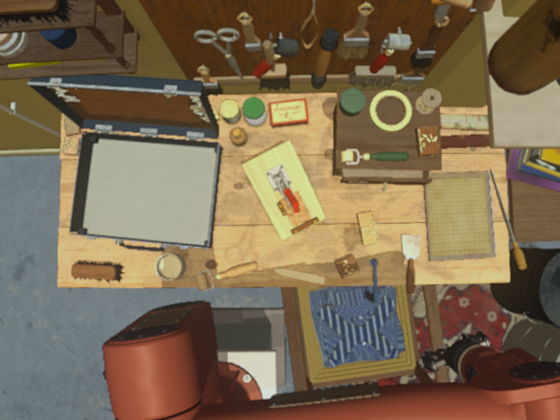

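View pics/side0.png

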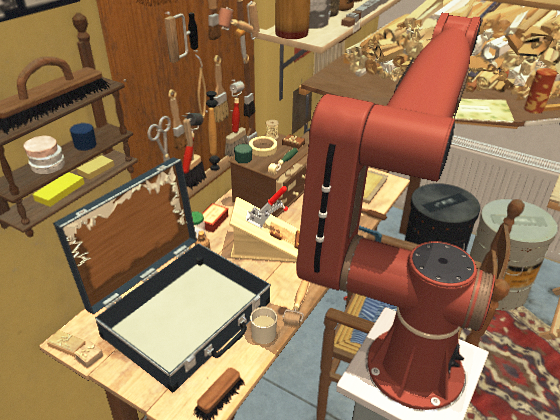

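```bash
cat > h.py <<'E'
import numpy as np, cv2
from scipy.spatial.transform import Rotation as R
from scipy.optimize import least_squares, brentq
from station import arm, fingers, solver, viewer
C={n:viewer.calibration(n) for n in("side","top")}
def proj(n,P):
    c=C[n]; p=R.from_quat(c["attitude"]).inv().apply(np.atleast_2d(P)-c["origin"])
    s=np.c_[p[:,0],-p[:,1]]/(-p[:,2:]); s=s*(1+c["k1"]*(s**2).sum(1,keepdims=True))
    K=c["intrinsics"]; return s*[K[0,0],K[1,1]]+K[:2,2]
def onz(n,px,z):   # pixel -> world at height z
    f=lambda q:(proj(n,[[q[0],q[1],z]])[0]-px)
    return np.r_[least_squares(f,[0.5,0]).x,z]
E
python3 - <<'E'
from h import *
for n,x,y,w,h,k in(("top",235,138,200,150,4),("side",215,175,100,100,6)):
    im=cv2.imread(f"pics/{n}0.png")[y:y+h,x:x+w]
    cv2.imwrite(f"pics/{n}0c.png",cv2.resize(im,None,fx=k,fy=k,interpolation=cv2.INTER_CUBIC))
for p in((367,228),(285,190)):print(onz("top",p,0.02))
E
```

```text
[ 0.49000256 -0.42078851  0.02      ]
[ 0.6002581  -0.19271592  0.02      ]
```

View pics/top0c.png

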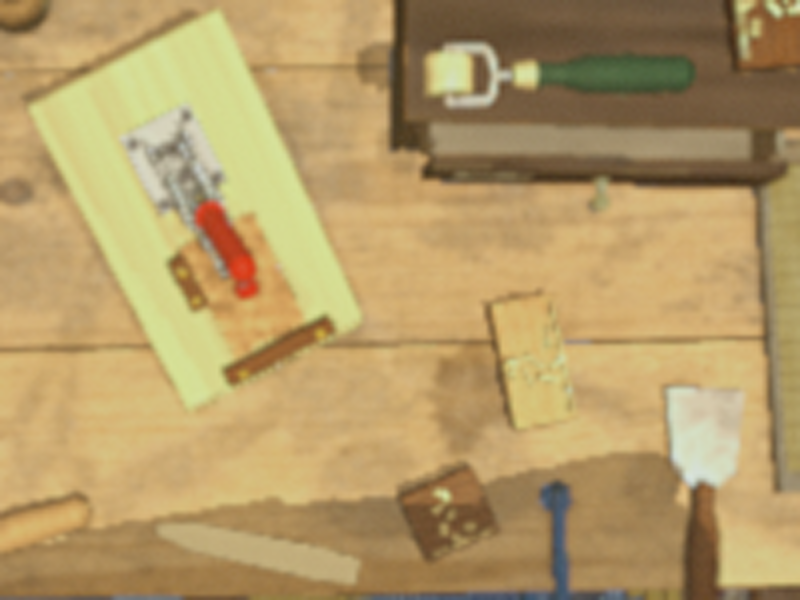

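View pics/side0c.png

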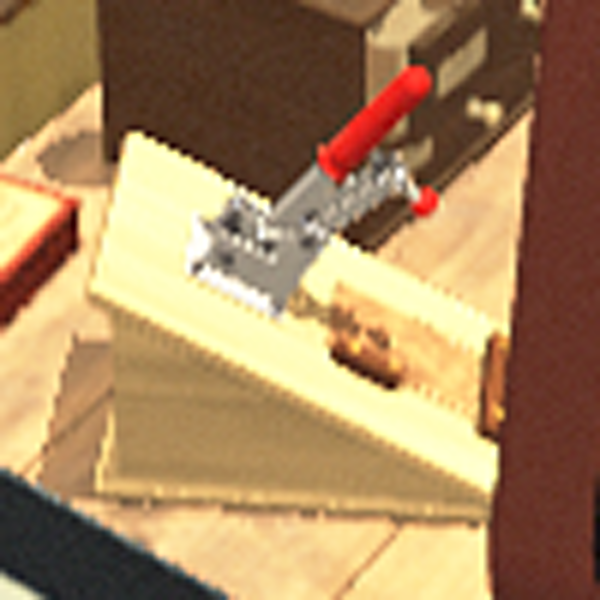

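```bash
cat > fit.py <<'E'
from h import *
T=lambda u,v:((u+.5)/4-.5+235,(v+.5)/4-.5+138)
S=lambda u,v:((u+.5)/6-.5+215,(v+.5)/6-.5+175)
def nestR(yaw): return R.from_euler("z",yaw)*R.from_euler("y",-np.pi/6)
def feats(xl,xh,t):
    return [("top",T(27,103),(xh,70,t)),("top",T(220,10),(xh,-70,t)),("top",T(188,404),(xl,70,t)),("top",T(362,318),(xl,-70,t)),
    ("top",T(224,369),(-45.5,36,0)),("top",T(329,317),(-45.5,-48,0)),
    ("top",T(189,308),(5,23,10)),("top",T(206,303),(5,23,5)) ,("top",T(184,252),(47,23,10)),
    ("top",T(226,243),(95,0,134)),("top",T(245,289),(44.5,0,92)),
    ("side",S(89,290),(xh,70,t)),("side",S(135,130),(xh,-70,t)),("side",S(375,122),(95,0,134)),("side",S(427,203),(44.5,0,90)),
    ("side",S(497,475),(xl,70,t))][:]
def res(q,full=False):
    F=feats(q[4]*1e3,q[5]*1e3,q[6]*1e3)
    F=[f for i,f in enumerate(F) if i not in (7,6,15)]
    r=[]
    for n,px,p in F:
        P=nestR(q[3]).apply(np.array(p)/1e3)+q[:3]
        r.append(proj(n,P)[0]-px)
    r=np.array(r)
    return (F,r) if full else np.r_[r.ravel(),(q[6]+.003)/.001]
o=least_squares(res,[.57,-.2,.05,.5,-.08,.15,-.003],loss="soft_l1")
if __name__=="__main__":
    print(o.x.round(4))
    for f,r in zip(*res(o.x,True)): print(f[0],f[2],r.round(2))
    J=o.jac; print("sd",np.sqrt(np.diag(np.linalg.inv(J.T@J))).round(4))
    k=[onz("top",T(*p),.0208) for p in((488,303),(546,290),(578,416),(514,430))]
    k=np.array(k); print(k.round(4)); c=k.mean(0); d=(k[0]+k[1]-k[2]-k[3])/2; print("block",c,np.linalg.norm(d),np.linalg.norm(k[0]-k[1]),np.linalg.norm(k[2]-k[3]),"yaw",np.arctan2(d[1],d[0]))
E
python3 fit.py
```

```text
[ 0.5411 -0.2176  0.0584  0.4595 -0.0645  0.1842 -0.003 ]
top (np.float64(184.21192547300612), 70, np.float64(-3.0278389642552526)) [0.18 0.7 ]
top (np.float64(184.21192547300612), -70, np.float64(-3.0278389642552526)) [ 0.63 -0.74]
top (np.float64(-64.51105379352482), 70, np.float64(-3.0278389642552526)) [-0.9   0.94]
top (np.float64(-64.51105379352482), -70, np.float64(-3.0278389642552526)) [ 0.23 -0.48]
top (-45.5, 36, 0) [-1.48 -0.78]
top (-45.5, -48, 0) [-0.72 -1.64]
top (47, 23, 10) [-0.01  0.49]
top (95, 0, 134) [1.06 1.13]
top (44.5, 0, 92) [ 0.28 -0.08]
side (np.float64(184.21192547300612), 70, np.float64(-3.0278389642552526)) [ 0.07 -0.22]
side (np.float64(184.21192547300612), -70, np.float64(-3.0278389642552526)) [-0.52  0.24]
side (95, 0, 134) [ 1.55 -1.48]
side (44.5, 0, 90) [-0.6   1.72]
sd [0.0014 0.0012 0.0035 0.0113 0.0034 0.0025 0.001 ]
[[ 0.5314 -0.3925  0.0208]
 [ 0.5399 -0.4336  0.0208]
 [ 0.4514 -0.4538  0.0208]
 [ 0.4424 -0.4086  0.0208]]
block [ 0.4912681  -0.42212927  0.0208    ] 0.09059856357086034 0.04196721733684067 0.046058310571983584 yaw 0.20092991791906273
```

```bash
python3 - <<'E'
from h import *; import fit
im=np.mean([viewer.get_image("top").astype(float) for _ in range(8)],0)[:,:,::-1]
np.save("top_avg.npy",im)
q=fit.o.x
def crop(x,y,w,h,k=10): return cv2.resize(im[y:y+h,x:x+w],None,fx=k,fy=k,interpolation=cv2.INTER_CUBIC).clip(0,255).astype(np.uint8)
a=crop(270,188,48,56); b=crop(352,202,32,56)
def draw(pts,col):
    P=fit.nestR(q[3]).apply(np.array(pts)/1e3)+q[:3]; u=(proj("top",P)-[270,188]+.5)*10-.5
    cv2.polylines(a,[u.round().astype(int)],False,col,1)
draw([(-45.5,36,0),(-45.5,-48,0)],(255,0,0));draw([(-45.5,36,10),(-45.5,-48,10)],(0,255,0))
draw([(5,23,0),(47,23,0)],(255,0,0));draw([(5,23,10),(47,23,10)],(0,255,0))
draw([(q[5]*1e3,-70,-3),(q[4]*1e3,-70,-3),(q[4]*1e3,70,-3),(q[5]*1e3,70,-3)],(255,255,0))
out=np.hstack([a,b])
for i in range(0,800,100): cv2.putText(out,str(i),(i,10),0,.35,(0,0,0))
for i in range(100,560,100): cv2.putText(out,str(i),(0,i),0,.35,(0,0,0))
cv2.imwrite("pics/ov1.png",out)
E
```

```text
(no output)
```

View pics/ov1.png

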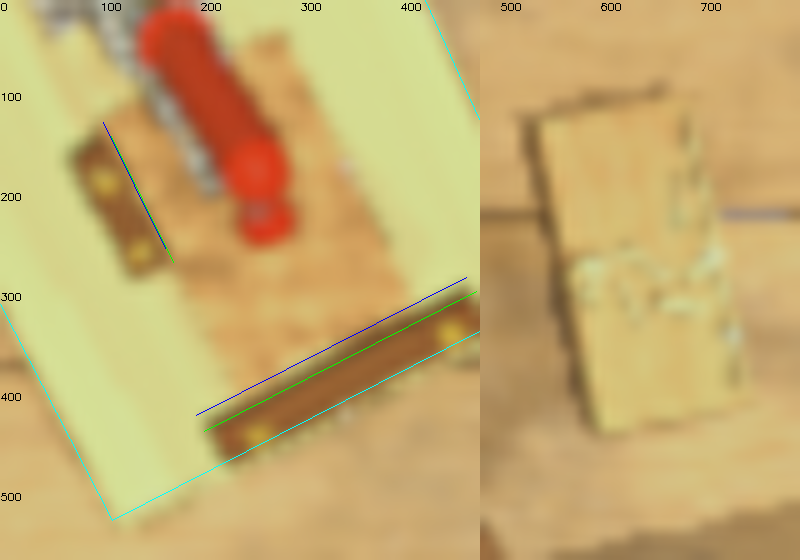

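```bash
cat > fit2.py <<'E'
from h import *
from fit import T,S,nestR
A=lambda u,v:((u+.5)/10-.5+270,(v+.5)/10-.5+188)
B=lambda u,v:((u-480+.5)/10-.5+352,(v+.5)/10-.5+202)
def res(q,full=False):
    xl,xh,t=q[4:]*1e3
    F=[("top",T(27,103),(xh,70,t),1),("top",T(220,10),(xh,-70,t),1),("top",A(118,524),(xl,70,t),1),("top",T(362,318),(xl,-70,t),1),
    ("top",A(203,432),(-45.5,36,10),2),("top",A(450,308),(-45.5,-40.9,10),2),
    ("top",A(170,262),(5,23,10),2),("top",A(103,128),(47,23,10),2),
    ("top",T(226,243),(95,0,134),.5),("top",A(264,222),(44.5,0,92),1),
    ("side",S(89,290),(xh,70,t),1),("side",S(135,130),(xh,-70,t),1),("side",S(375,122),(95,0,134),.5),("side",S(427,203),(44.5,0,90),1)]
    r=np.array([(proj(n,nestR(q[3]).apply(np.array(p)/1e3)+q[:3])[0]-px) for n,px,p,w in F])
    return (F,r) if full else np.r_[(r*np.array([[f[3]] for f in F])).ravel(),(q[6]+.003)/.001]
o=least_squares(res,[.57,-.2,.05,.5,-.08,.15,-.003],loss="soft_l1")
if __name__=="__main__":
    print(o.x.round(4))
    for f,r in zip(*res(o.x,True)): print(f[0],np.round(f[2],0),r.round(2))
    J=o.jac; print("sd",np.sqrt(np.diag(np.linalg.inv(J.T@J))).round(4))
    k=np.array([onz("top",B(*p),.0208) for p in((540,122),(692,92),(751,400),(600,430))]); c=k.mean(0); d=(k[0]+k[1]-k[2]-k[3])/2
    print("block",c,np.linalg.norm(d),np.linalg.norm(k[0]-k[1]),"yaw",np.arctan2(d[1],d[0]))
    print("low edge world z",(nestR(o.x[3]).apply([o.x[4],0,o.x[6]])+o.x[:3]),"wedge centre",(nestR(o.x[3]).apply([(o.x[4]+o.x[5])/2,0,o.x[6]])+o.x[:3]))
E
python3 fit2.py
```

```text
[ 0.541  -0.2166  0.061   0.4583 -0.0665  0.183  -0.0032]
top [183.  70.  -3.] [-0.06  0.9 ]
top [183. -70.  -3.] [ 0.5  -0.53]
top [-66.  70.  -3.] [-0.76  0.15]
top [-66. -70.  -3.] [0.18 0.08]
top [-46.  36.  10.] [-0.26 -0.12]
top [-46. -41.  10.] [ 0.01 -0.5 ]
top [ 5 23 10] [-0.04 -0.04]
top [47 23 10] [0.37 0.69]
top [ 95   0 134] [0.65 1.06]
top [44.  0. 92.] [-0.18  0.  ]
side [183.  70.  -3.] [ 0.17 -0.52]
side [183. -70.  -3.] [-0.37 -0.07]
side [ 95   0 134] [ 1.41 -2.  ]
side [44.  0. 90.] [-0.73  1.23]
sd [0.0008 0.0007 0.0034 0.0093 0.0026 0.0022 0.001 ]
block [ 0.49099204 -0.42388165  0.0208    ] 0.08761483510653983 0.04375351325668912 yaw 0.16597906248405508
low edge world z [ 0.4907708  -0.24133106  0.02499326] wedge centre [ 0.58764221 -0.19353657  0.0873588 ]
```

```bash
cat >> h.py <<'E'
NP=np.array([0.541,-0.2166,0.061]); YAW=0.4583
NR=R.from_euler("z",YAW)*R.from_euler("y",-np.pi/6)
def N(x,y,z): return NR.apply(np.array([x,y,z])/1e3)+NP      # nest mm -> world
def inN(p): return NR.inv().apply(np.asarray(p)-NP)*1e3
def tool(z,y):                                                 # quat from tool z and y axes
    x=np.cross(y,z); return R.from_matrix(np.c_[x,y,z]).as_quat()
BC=np.array([0.491,-0.4239]); BY=0.18
E=np.array([np.cos(BY),np.sin(BY),0]); W=np.array([-np.sin(BY),np.cos(BY),0])
nx,ny,nz=NR.as_matrix().T
def st(m=""):
    s=arm.read_state(); print(m,round(s["time_s"],2),"nest",inN(s["ee_pos"]).round(1),"w",s["grip_width"].__round__(4),"F",np.round(s["wrist_force"],1),"gf",np.round(s["grip_force"],1)); return s
E
python3 - <<'E'
from h import *
G=np.r_[BC,0]-.015*E
for sg in(1,-1):
    qg=tool([0,0,-1],sg*W); qp=tool(-nz,sg*ny)
    for p,q in((G+[0,0,.12],qg),(G+[0,0,.003],qg),(N(-65,0,93),qp),(N(-65,0,28),qp),(N(-11,0,28),qp),(N(-15,0,0),qp)):
        j=solver.ik(p,q); print(sg,None if j is None else np.round(j,2))
E
```

```text
1 [-0.93  0.23  0.04  1.38  0.   -1.11]
1 [-0.93  0.31 -0.09  1.17  0.   -1.11]
1 [-1.1  -0.33 -0.6   1.29  0.52 -1.56]
1 [-1.03 -0.26 -0.65  1.13  0.52 -1.47]
1 [-0.93 -0.25 -0.59  1.12  0.51 -1.36]
1 [-0.9  -0.21 -0.61  1.05  0.51 -1.33]
-1 [-0.93  0.23  0.04  1.38  0.    2.03]
-1 [-0.93  0.31 -0.09  1.17  0.    2.03]
-1 [-1.1  -0.33 -0.6   1.29  0.52  1.58]
-1 [-1.03 -0.26 -0.65  1.13  0.52  1.67]
-1 [-0.93 -0.25 -0.59  1.12  0.51  1.79]
-1 [-0.9  -0.21 -0.61  1.05  0.51  1.81]
```

```bash
python3 - <<'E'
from h import *
G=np.r_[BC,0]-.015*E; q=tool([0,0,-1],-W)
fingers.command_gripper(.075,40)
arm.movep(G+[0,0,.10],q); st("above")
print(arm.servo_line(G+[0,0,.003],guard=15)); s=st("down"); print(s["ee_pos"])
fingers.command_gripper(.03,60); st("grip")
cv2.imwrite("pics/g_side.png",viewer.get_image("side")[:,:,::-1])
arm.servo_line(G+[0,0,.12]); st("lift")
im=viewer.get_image("top")[:,:,::-1]
cv2.imwrite("pics/g.png",cv2.resize(im[170:290,230:430],None,fx=4,fy=4,interpolation=cv2.INTER_CUBIC))
E
```

```text
above 1.99 nest [-111.6 -160.4  110.3] w 0.0751 F [-0.1  0.1  0.6] gf 0.0
False
down 2.79 nest [-159.3 -160.5   26.3] w 0.0749 F [0.4 0.8 0.2] gf 0.0
[ 0.47653651 -0.42741636  0.0041691 ]
grip 3.17 nest [-158.8 -160.7   26.5] w 0.0436 F [-0.8  1.1  6.4] gf 63.1
lift 4.16 nest [-102.1 -159.   125.4] w 0.0432 F [-0.8 -0.  -1.9] gf 62.1
```

View pics/g.png

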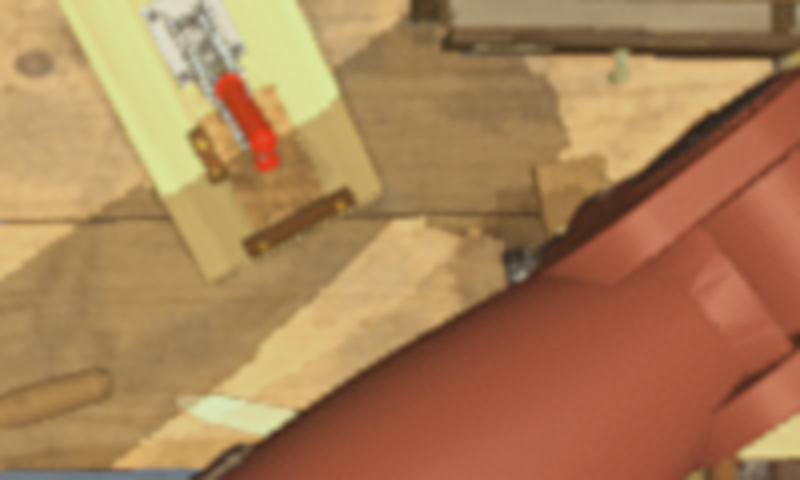

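```bash
python3 - <<'E'
from h import *
q=tool(-nz,-ny)
arm.movep(N(-65,0,95),q); st("pre")
arm.servo_line(N(-62,0,30),.12); st()
print(arm.servo_line(N(-9,0,30),.08,guard=8)); st("over")
im=viewer.get_image("side")[:,:,::-1]; im2=viewer.get_image("top")[:,:,::-1]
z=lambda i,x,y,w,h:cv2.resize(i[y:y+h,x:x+w],(w*5,h*5),interpolation=cv2.INTER_CUBIC)
cv2.imwrite("pics/p1.png",np.hstack([z(im,235,175,80,110),z(im2,250,150,80,110)]))
E
```

```text
pre 4.99 nest [-65.2  -0.9  95.4] w 0.0435 F [-0.5 -0.2 -1.5] gf 62.1
 5.68 nest [-61.7  -0.5  30.5] w 0.0438 F [-0.4 -0.  -1.7] gf 62.1
False
over 6.5 nest [-9.3  0.2 29.8] w 0.0436 F [ 0.8  0.3 -3. ] gf 62.1
```

View pics/p1.png

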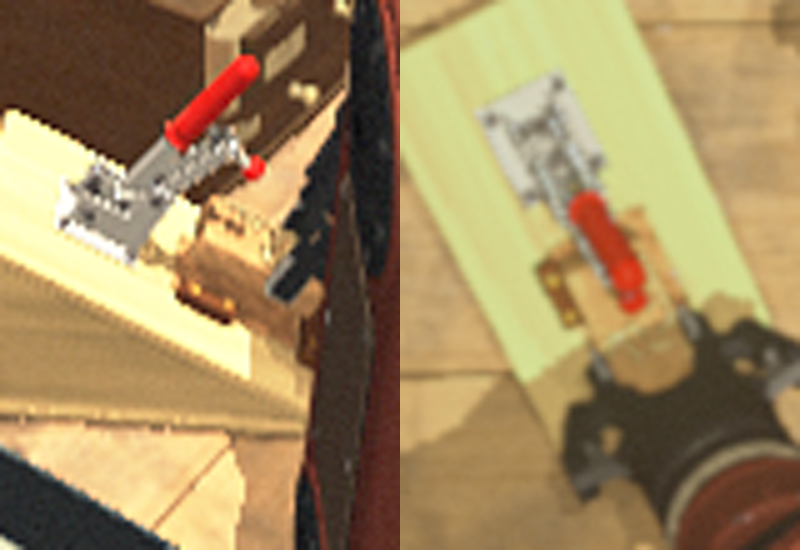

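```bash
python3 - <<'E'
from h import *
print(arm.servo_line(N(-9,-1,-8),.03,guard=5)); s=st("cork"); z0=inN(s["ee_pos"])
arm.servo_line(N(z0[0],z0[1],z0[2]+1.5),.03); a=st("up1.5")
print(arm.servo_line(N(-30,z0[1],z0[2]+1.5),.03,guard=5)); s=st("ledge"); z1=inN(s["ee_pos"])
print(arm.servo_line(N(z1[0]+.5,z1[1]+9,z0[2]+1.5),.03,guard=5)); s=st("fence"); z2=inN(s["ee_pos"])
im=viewer.get_image("side")[:,:,::-1]; im2=viewer.get_image("top")[:,:,::-1]
z=lambda i,x,y,w,h:cv2.resize(i[y:y+h,x:x+w],(w*5,h*5),interpolation=cv2.INTER_CUBIC)
cv2.imwrite("pics/p2.png",np.hstack([z(im,235,175,80,110),z(im2,250,150,80,110)]))
E
```

```text
True
cork 7.29 nest [-9.1 -0.6 13. ] w 0.0438 F [-4.4 -1.4  6.2] gf 63.4
up1.5 7.54 nest [-9.2 -0.4 14.2] w 0.0434 F [-0.3 -0.1 -1.3] gf 62.4
False
ledge 8.39 nest [-29.9  -0.7  14.6] w 0.0436 F [-0.5  0.1 -1.6] gf 62.4
False
fence 8.84 nest [-29.3   8.5  14.5] w 0.0436 F [ 0.  -0.  -1.7] gf 62.4
```

View pics/p2.png

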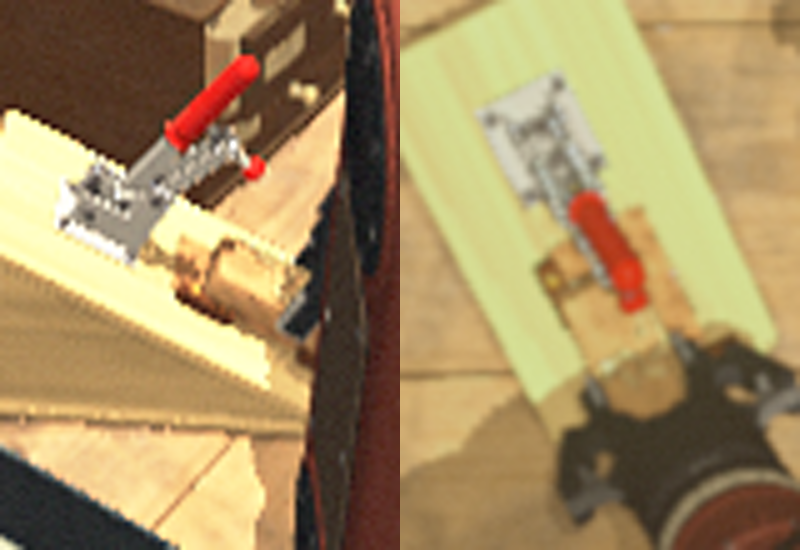

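```bash
python3 - <<'E'
from h import *
arm.servo_line(N(-28,4,24),.06)
arm.servo_line(N(-7,-5,24),.08)
print(arm.servo_line(N(-7,-5,-8),.03,guard=5)); s=st("cork"); print("M",np.round(s["moment"],2)); z0=inN(s["ee_pos"])
if z0[2]<9:
    h=z0[2]+1.2
    arm.servo_line(N(z0[0],z0[1],h),.03); st("up")
    print(arm.servo_line(N(-30,z0[1],h),.03,guard=5)); s=st("ledge"); z1=inN(s["ee_pos"])
    print(arm.servo_line(N(z1[0]+.7,z1[1]+12,h),.03,guard=5)); s=st("fence")
E
```

```text
True
cork 10.41 nest [-7.1 -4.8  3.5] w 0.0432 F [-6.3  0.3  6.3] gf 63.6
M [0.08 0.7  0.1 ]
up 10.66 nest [-7.2 -4.7  4.4] w 0.0435 F [ 0.9 -0.8 -1.9] gf 62.4
True
ledge 11.12 nest [-17.3  -4.7   4.7] w 0.0438 F [2.4 1.3 2.9] gf 62.7
True
fence 11.38 nest [-17.3  -1.5   4.7] w 0.0436 F [ 0.7 -2.9  0.6] gf 63.9
```

```bash
python3 - <<'E'
from h import *
p=inN(arm.read_state()["ee_pos"])
arm.servo_line(N(p[0]+.2,p[1]-.3,3.6),.02); st("low")
fingers.command_gripper(.062); st("open")
arm.dwell(.3)
arm.servo_line(N(p[0],p[1],50),.08); arm.servo_line(N(-90,p[1],120),.2); st("away")
im=viewer.get_image("side")[:,:,::-1]; im2=viewer.get_image("top")[:,:,::-1]
cv2.imwrite("pics/s3.png",im)
z=lambda i,x,y,w,h:cv2.resize(i[y:y+h,x:x+w],(w*5,h*5),interpolation=cv2.INTER_CUBIC)
b=z(im2,250,150,80,110)
def draw(pts,col):
    u=(proj("top",np.array([N(*p) for p in pts]))-[250,150]+.5)*5-.5; cv2.polylines(b,[u.round().astype(int)],True,col,1)
draw([(-45,-22,20.8),(45,-22,20.8),(45,23,20.8),(-45,23,20.8)],(255,0,0))
cv2.imwrite("pics/p3.png",np.hstack([z(im,235,175,80,110),b]))
E
```

```text
low 11.63 nest [-17.3  -1.6   3.6] w 0.0435 F [-3.4  0.2  4. ] gf 64.4
open 11.96 nest [-17.3  -1.5   3.3] w 0.0624 F [-0.1  0.7 -0.3] gf 0.0
away 13.65 nest [-89.9  -1.4 119.5] w 0.062 F [-0.1 -0.3  0.1] gf 0.0
```

View pics/p3.png

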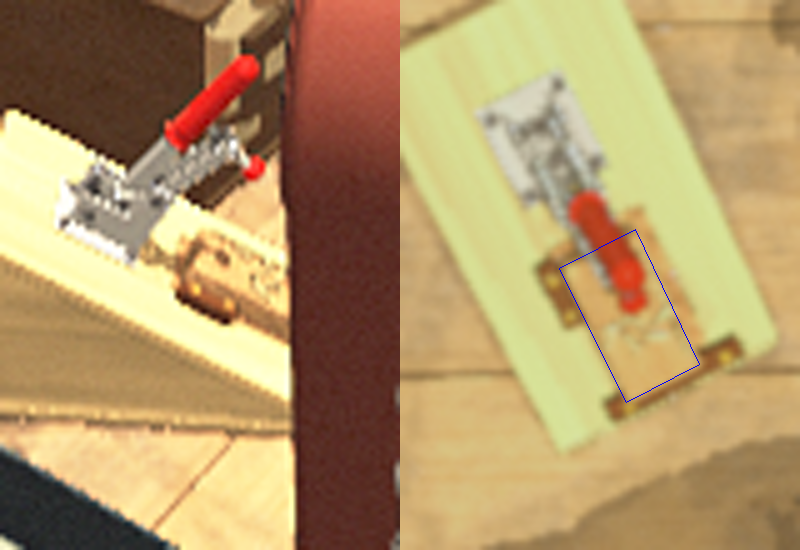

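```bash
cat > push.py <<'E'
from h import *
from scipy.interpolate import CubicSpline
G=np.array([(95,134),(142,138),(180,127),(201,106),(211,77),(213,60)],float)
t=np.r_[0,np.cumsum(np.linalg.norm(np.diff(G,axis=0),axis=1))]
cs=CubicSpline(t,G); L=t[-1]; Y=-1
def tcp(u):
    g=cs(u); p=cs(u,1); p/=np.linalg.norm(p); d=np.array([-p[1],p[0]])
    if d@[1,1]<0: d=-d
    s=np.interp(u/L,[0,.3,1],[-8,0,10])
    c=g-9*p+s*d; return N(c[0]-11,Y,c[1])
q=tool(-nz,-ny)
U=np.linspace(0,L,11)
E
python3 - <<'E'
from push import *
for p in [N(-40,Y,150),N(60,Y,150)]+[tcp(u) for u in U]:
    j=solver.ik(p,q); print(inN(p).round(0),None if j is None else np.round(j,2))
E
```

```text
[-40.  -1. 150.] [-1.12 -0.35 -0.51  1.42  0.52  1.57]
[ 60.  -1. 150.] [-0.92 -0.3  -0.38  1.39  0.51  1.79]
[ 77.  -1. 124.] [-0.87 -0.27 -0.38  1.32  0.51  1.85]
[ 91.  -1. 130.] [-0.85 -0.26 -0.35  1.33  0.5   1.87]
[107.  -1. 135.] [-0.83 -0.25 -0.32  1.34  0.5   1.9 ]
[124.  -1. 139.] [-0.8  -0.23 -0.28  1.35  0.5   1.93]
[141.  -1. 139.] [-0.77 -0.21 -0.25  1.34  0.49  1.96]
[158.  -1. 136.] [-0.74 -0.19 -0.22  1.34  0.49  1.99]
[175.  -1. 129.] [-0.71 -0.16 -0.19  1.32  0.48  2.02]
[189.  -1. 118.] [-0.68 -0.14 -0.18  1.3   0.47  2.06]
[200.  -1. 103.] [-0.65 -0.11 -0.17  1.27  0.46  2.09]
[207.  -1.  87.] [-0.63 -0.09 -0.16  1.23  0.46  2.11]
[211.  -1.  70.] [-0.61 -0.07 -0.17  1.2   0.45  2.13]
```

```bash
python3 - <<'E'
from push import *
fingers.command_gripper(0.0); st("closed")
arm.servo_line(N(-40,Y,150),.2); arm.servo_line(N(60,Y,150),.2); arm.servo_line(N(62,Y,126),.1)
hit=False
for i,u in enumerate(U):
    hit=arm.servo_line(tcp(u),.08,guard=25); st(f"{i} {hit}")
    if hit: break
im=viewer.get_image("side")[:,:,::-1]; im2=viewer.get_image("top")[:,:,::-1]
z=lambda i,x,y,w,h:cv2.resize(i[y:y+h,x:x+w],(w*5,h*5),interpolation=cv2.INTER_CUBIC)
cv2.imwrite("pics/p4.png",np.hstack([z(im,225,165,80,110),z(im2,250,150,80,110)]))
E
```

```text
closed 14.36 nest [-90.   -1.5 120. ] w -0.0 F [ 0.2  1.1 -0.2] gf 0.0
0 False 16.18 nest [ 77.3  -1.2 124.8] w 0.0001 F [-0.4  0.9  0.3] gf 0.0
1 False 16.52 nest [ 92.2  -1.2 130.7] w 0.0003 F [-0.4  0.6  0.1] gf 0.0
2 False 16.88 nest [108.1  -1.1 135.4] w -0.0004 F [ 0.8 -0.1 -0.1] gf 0.0
3 False 17.25 nest [124.9  -1.  138.8] w 0.0003 F [-0.1 -0.7 -0.4] gf 0.0
4 False 17.62 nest [141.9  -0.9 138.8] w 0.0001 F [ 0.6 -0.  -0.5] gf 0.0
5 False 17.98 nest [158.9  -0.9 135.9] w -0.0001 F [-0.2  0.6 -1.3] gf 0.0
6 False 18.36 nest [175.1  -0.8 128.8] w 0.0 F [ 0.4 -0.2  0.5] gf 0.0
7 False 18.73 nest [189.4  -0.7 117.5] w 0.0003 F [-0.9  0.5 -0.2] gf 0.0
8 False 19.11 nest [200.2  -0.9 102.8] w 0.0 F [-0.6 -1.3  0.7] gf 0.8
9 False 19.48 nest [206.9  -0.5  85.9] w 0.0001 F [-0.5  0.6  0.1] gf 0.0
10 False 19.85 nest [211.1  -0.6  69.1] w -0.0001 F [-0.3 -0.4  0.3] gf 0.0
```

View pics/p4.png

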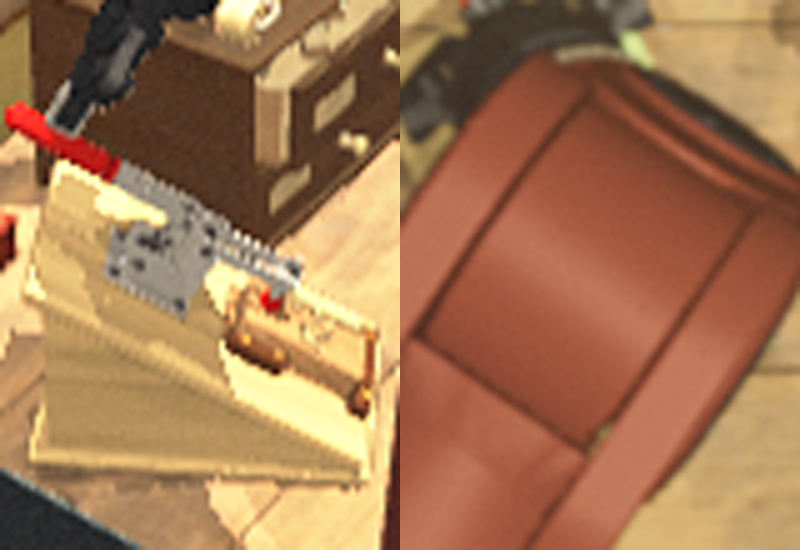

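```bash
python3 - <<'E'
from push import *
def red():
    im=viewer.get_image("side").astype(int)[165:275,215:305]
    m=(im[...,0]>150)&(im[...,1]<60)&(im[...,2]<60); n,l,s,c=cv2.connectedComponentsWithStats(m.astype(np.uint8))
    return [(int(s[i,4]),c[i].round(1)+[215,165]) for i in range(1,n) if s[i,4]>5]
print(red())
a=inN(arm.read_state()["ee_pos"])
print(arm.servo_line(N(a[0],a[1],a[2]-12),.03,guard=15)); st("press"); print(red())
arm.servo_line(N(a[0],a[1],a[2]+60),.1); arm.dwell(.3); st("off"); print(red())
arm.servo_line(N(a[0]-60,a[1],a[2]+130),.2); arm.dwell(.5); st("clear"); print(red())
print("pred grip centre locked",proj("side",N(213,0,60)),"dead",proj("side",N(211,0,77)),"foot",proj("side",N(32,0,24)))
E
```

```text
[(102, array([236.7, 193. ])), (9, array([278.4, 225.1]))]
False
press 20.54 nest [212.5  -1.6  59.4] w -0.0001 F [-7.9 -1.2 10.3] gf 6.5
[(100, array([235.3, 194.9])), (9, array([279.2, 224.8]))]
off 21.76 nest [211.1  -0.8 129.4] w -0.0001 F [ 0.7 -0.2 -0. ] gf 0.0
[(113, array([236.9, 192.9])), (9, array([278.4, 225.1]))]
clear 22.92 nest [151.4  -0.8 199.6] w 0.0003 F [0.5 0.  1.1] gf 0.0
[(113, array([236.8, 192.9])), (10, array([278.4, 224.9]))]
pred grip centre locked [[234.19036723 191.21409704]] dead [[237.28292031 187.83088654]] foot [[277.80936068 224.68733109]]
```

```bash
python3 -c "
from h import *
st(); print(arm.close_job())"
```

```text
22.97 nest [151.4  -0.9 199.8] w 0.0001 F [0.5 0.6 0.3] gf 0.0
the job is handed in; nothing more can be done
None
```

I laid the block brass side up in the corner of the work rest, pushed the clamp handle over until it appeared locked, and handed the job in at about 23 s; the handle stayed put after I let go, but no verdict came back, and I did not measure the handle angle or foot force directly.

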